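# Turn a wet-varnished ball at the fume extractor

### The arm

A 7-joint arm with a two-finger parallel gripper is mounted at the origin on the work surface. World frame = base frame: x ahead of the robot, y to its left, z up, the work surface at z = 0. Lengths are in m, angles in rad, forces in N, time in s.
With the tool pointing down it reaches from about 0.425 to 0.825 m from the base axis. Payload 3.6 kg.
Tool frame: the origin (TCP) lies on the centre line of the jaws, within the pads' length; the fingertips stand 19 mm ahead of it and the grasp point (between the pads) is the TCP; z points along the fingers, y is the line along which they close (so a half turn about z gives the same grasp; the last joint's range is limited). The gripper opens to 93 mm and grips with 3 to 60 N. Pads are 15 mm wide; open, the fingers measure 128 mm over their backs; the gripper's body (75 mm by 188 mm) begins 65 mm behind the grasp point.
Start: joints at [-1.331, 0.615, -0.013, 1.423, 0.008, 1.103, -0.04], TCP at [0.171, 0.627, 0.238] pointing down, gripper open.
Joint ranges: [-3.12, 3.12], [-0.3, 2.06], [-1.34, 1.32], [0.26, 2.42], [-1.36, 4.5], [0.01, 1.98], [-2.84, 2.84]. Speed limits (rad/s): [2.79, 2.79, 3.14, 3.14, 3.14, 3.14, 3.14].

### API

Orientations are given as a 3x3 rotation matrix whose columns are the frame's x, y, z axes.
In Python, from bench import manip gives the robot as it stands.
- The arm moves only by the shell command python3 -m handwheel 'ROWS' [FORCE]. ROWS is JSON, a list of rows, each an object with "travel": the shift along the tool's x, y, z normalised to -1 to 1, where 1 is 0.05 m, a list of three; "roll": the turn about the tool's z normalised to -1 to 1, where 1 is 5 degrees; "fingers": the finger opening in mm, from 0 to 93. In form: [{"travel": [x, y, z], "roll": roll, "fingers": fingers}, ...]. A call has 1 to 5 rows; each row shifts and turns the commanded pose from where the row before left it, along the tool's axes as they then stand; what a row does not reach is not made up. A row lasts 1/10 s, in which the tool goes at most 50 mm and 8.59 degrees, less where a joint would pass 70% of its speed; a pose out of reach is approached as far as the arm can. A call with a number of a shift or a turn outside -1 to 1 is refused whole. A call with a gripper value outside its range is refused whole. The fingers move at their own pace and stop on an object; FORCE is the grip in N (left out, the last holds). Time passes only in rows, so rows that do not move let the fingers close. It gives the time, the measured TCP pose, the force, the opening and the grip force at its end, in the units of the state.
- manip.state(): the state, without advancing time (a new reading comes with each control period).
- manip.capture(name): name is "side" or "top" or "wrist"; returns (picture, depth): 480x640x3 uint8, red, green, blue; 480x640 float32, m along the optical axis (not along the pixel's ray), 0 where there is no reading.
- manip.calibration(name): a dict with "vfov" (degrees; the focal length in pixels is half the picture's height over the tangent of half this angle, whatever the lens; pixels are square), "cx", "cy" (the principal point, pixels), "extrinsics" (4x4, takes a point from camera to world coordinates). Camera axes: x right, y down, z forward; pixel columns grow to the right and rows downward; lengths in m; the calibration is good to about 2 mm. A picture is of the moment at which its call begins: read the wrist's pose just before it. calibration takes no time and is no camera call; for the wrist camera it gives the pose at the moment of the call.
- manip.hand_in(): hands the job in; it is judged then, once.
The state is a dict: "time": time; "joint_pos": joint angles; "dq": joint speeds; "tau": joint torques, N m; "tool_pos": TCP position; "ee_rot": TCP orientation; "contact_force": force on the tool from outside, world axes, zero at the start; "torque": the same for the moment, N m; "width": finger opening in m; "grasp_force": force on a finger pad.
Only numpy, scipy, OpenCV 4.12 (cv2) and the standard library are available. Lean on these libraries where they do the work, as an engineer would, in place of code of your own. Each camera call takes 0.05 s, during which the arm holds its last target. There are 200 camera calls.

### The job

Set the fume extractor's damper lever to its half-open notch, the middle one of three, and leave it there; then lift the dish with the wet-varnished ball clear of the desk by its handle and, in the air, give it a quarter turn so that the handle points straight away from the grille. Finish still holding the dish up by its handle, level and still, squarely before the middle of the grille, a few centimetres from it, the ball about level with the grille's centre. Keep the ball in the middle of the dish all the while, never against the rim nor touched, and leave the mug, bottle and pot where they stand.

Things in the scene. Friction and masses are not known exactly. Their poses are not given: they have to be found in the camera images.
- extractor: Grey sheet-metal desktop fume extractor, fixed, 130 deep, 220 wide, 180 high; louvred grille on its front (190 wide, 28 to 162 above the desk, louvres stand 9 proud). Origin: on the desk at the foot of the front face's middle; x into the machine (the grille looks along -x), y left, z up. An 80 mm outlet pipe leaves its right side (-y), damper lever on top; then a duct bends to the rear.
- intake (a point): Centre of the intake grille, on the front face, 95 above the desk.
- damper (a joint): Level damper lever on an upright shaft; grows counter-clockwise from above (rad). Detent notches, each by an engraved line: 0 shut (lever points to extractor -x), 0.785 half open, 1.571 full open (points to -y). Stops 0.05 past the end notches. Friction holds it anywhere; a spring plunger clicks into a notch from about 0.05 off; 3 N at the grip to enter or leave. Starts at or up to 0.35 past shut.
- damper_pivot (a point): Point on the lever's shaft axis, at the height of damper_grip (182 above the desk).
- damper_grip (a point): Point in the upright round black grip at the lever's end: 18 in diameter, standing from 148 to 206 above the desk, 110 from the shaft axis; this point is 182 above the desk. The flat steel lever arm below it has its top 155 above the desk.
- dish: Pressed-steel dish, 133 in diameter, 25 high, 170 g; concave floor (curvature radius 250, lowest point 6 above the underside). Starts on the desk before and left of the extractor, handle roughly along extractor -y. Origin: centre of the underside; x along the handle, z up. Handle: dark wooden bar 12 thick, 22 high (15 to 37 above the underside), from 80 to 165 from the centre, on a thin steel tang.
- dish_grip (a point): Point on the handle's centre line, 105 from the dish's centre along its x, 26 above the underside.
- ball_center (a point): Centre of the loose wooden ball, 40 in diameter, 22 g. It rests at the lowest point of the dish, its centre 26 above the dish's underside, and rolls freely; it would meet the rim about 40 off centre.
- ball: The wooden ball as a body; its origin lies on its surface and turns with it: use ball_center for its place.
- mug: Terracotta mug, 80 in diameter, 90 high. Bystander. Origin: centre of the underside.
- paint: Blue paint bottle with black cap, 52 in diameter, 150 high. Bystander. Origin: centre of the underside.
- pot: White pot with a screw lid, 68 in diameter, 75 high. Bystander. Origin: centre of the underside.
Not all that is in view belongs to the job. Several things have the shape of the ball; the one meant has the colours described above.

How it is judged:
On the way, in this order (a step that is already met when the one before it is completed fails the run):
1. the damper lever sits in the half-open notch while the dish still stands on the desk (value of joint damper between 0.735 and 0.835 rad and height (world z) of dish below 0.015 m), for 0.3 s.
2. the dish is lifted clear of the desk by the gripper, not yet turned, with the ball in it (contact force between dish and the fingers above 0.5 N and height (world z) of dish above 0.02 m and angle between the x axis of dish and the x axis of extractor, either way round above 1 rad and horizontal distance between ball_center and dish below 0.036 m), for 0.1 s.
At the end, for the whole second after the job is handed in: Lever in half-open notch (0.05 rad); dish held by its handle, still, level (5 deg), 30+ mm up, clear of extractor, centre 75-200 mm before its face, within 50 mm of its middle; ball height within 40 mm of grille centre; handle straight back (11 deg); ball within 15 mm of dish centre, under 60 mm/s (value of joint damper between 0.735 and 0.835 rad and contact force between dish and the fingers above 0.5 N and distance between the grasp point and dish_grip below 0.065 m and height (world z) of dish above 0.03 m and contact force between dish and extractor below 0.05 N and x of dish in the frame of extractor between -0.2 and -0.075 m and y of dish in the frame of extractor between -0.05 and 0.05 m and z of ball_center in the frame of extractor between 0.055 and 0.135 m and angle between the x axis of dish and the x axis of extractor, either way round below 0.2 rad and x of extractor in the frame of dish below 0 m and angle between dish's own z axis and vertical below 0.09 rad and horizontal distance between ball_center and dish below 0.015 m and z of ball_center in the frame of dish between 0.01 and 0.032 m and linear speed of dish below 0.03 m/s and linear speed of ball below 0.06 m/s); the arm keeps its last pose, push and grip.
It fails at once if the wet ball rolls against the dish's rim (36 mm off centre) or out of the dish (horizontal distance between ball_center and dish above 0.036 m).
It fails at once if the gripper or arm touches the wet ball (contact force between ball and the fingers above 0.2 N or contact force between ball and the arm above 0.2 N).
It fails at once if a bystander (mug, paint bottle, pot) is moved 15 mm or knocked over (distance of any of mug, paint, pot from where it was at the start of the episode above 0.015 m or angle between any of mug, paint, pot's own z axis and vertical above 0.3 rad).
It also fails if it takes over 64 s, if anything falls off the work surface, if the arm or the gripper's body presses on something with over 40 N, if the wrist force passes 120 N, or if a joint passes its speed limit or range.

## Working session

There is one attempt and no reset: what is moved stays moved. The work goes in short steps, Python scripts to look and compute and a shell command to move; the robot and the scene stay as the last step left them, time stands still between calls to the robot, and variables do not carry over. Pictures are saved under pics/ and viewed, at most 10 in all, crops included, and the job is handed in when it is done.

```bash
mkdir -p pics; ls
cat > h.py <<'E'
import numpy as np, cv2
from bench import manip
def K(n):
    c=manip.calibration(n); f=240/np.tan(np.radians(c["vfov"])/2); return f,c["cx"],c["cy"],np.array(c["extrinsics"])
def ray(n,u,v,k=None):
    f,cx,cy,E=k or K(n); d=E[:3,:3]@np.array([(u-cx)/f,(v-cy)/f,1]); return E[:3,3],d
def onz(n,u,v,z,k=None):
    o,d=ray(n,u,v,k); return o+d*(z-o[2])/d[2]
def cloud(n,D,k=None):
    f,cx,cy,E=k or K(n); v,u=np.mgrid[:480,:640]
    P=np.stack([(u-cx)/f*D,(v-cy)/f*D,D],-1); return P@E[:3,:3].T+E[:3,3]
E
python3 - <<'E'
from h import *
for n in("top","side"):
    k=K(n);p,d=manip.capture(n);cv2.imwrite(f"pics/{n}0.png",p[...,::-1]);np.savez(f"{n}0.npz",p=p,d=d);print(n,k[:3],np.round(k[3],3).tolist())
s=manip.state();print({k:np.round(v,3).tolist() for k,v in s.items()})
E
```

```text
pics
top (np.float64(441.1306009362012), 317.1955087122465, 244.31844652883265) [[0.009, -0.988, 0.154, 0.381], [-1.0, -0.011, -0.018, -0.011], [0.02, -0.154, -0.988, 1.331], [0.0, 0.0, 0.0, 1.0]]
side (np.float64(556.4875510174169), 317.67388225723874, 239.30859498621857) [[-0.936, -0.201, 0.29, 0.122], [-0.352, 0.508, -0.786, 1.179], [0.01, -0.838, -0.546, 0.931], [0.0, 0.0, 0.0, 1.0]]
{'time': 0.1, 'joint_pos': [-1.332, 0.616, -0.013, 1.425, 0.008, 1.103, -0.04], 'dq': [-0.001, -0.002, -0.001, -0.003, -0.001, 0.0, 0.001], 'tau': [0.001, -46.005, 0.21, -16.624, -0.061, 0.017, 0.0], 'tool_pos': [0.171, 0.627, 0.237], 'ee_rot': [[-0.965, 0.263, -0.001], [0.263, 0.965, -0.002], [-0.0, -0.002, -1.0]], 'contact_force': [0.007, -0.721, 0.506], 'torque': [0.003, -0.009, 0.034], 'grasp_force': 0.0, 'width': 0.093}
```

View pics/top0.png

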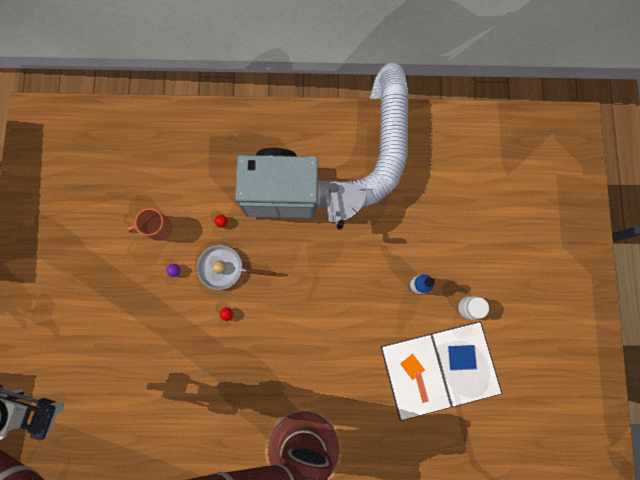

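View pics/side0.png

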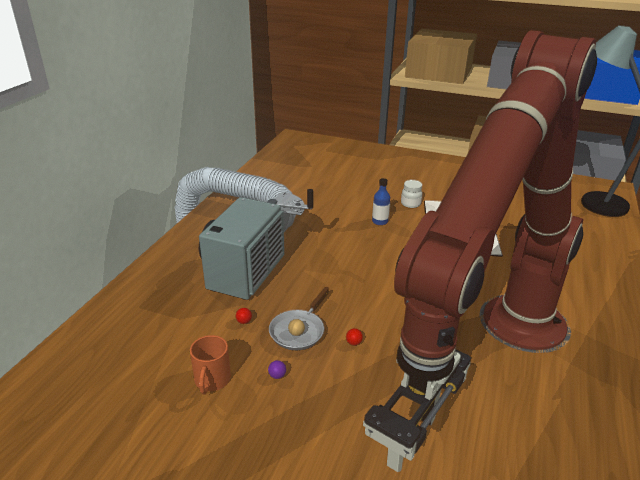

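The top view shows the dish at (220,267), with its handle to (287,275), and the wooden ball at (219,267). The extractor is at (277,185), the black grip at (340,224) and the mug at (150,223). In the side view the grip is at (310,198), the ball at (297,327) and the handle at (318,300).

Run:
```python
from h import *
T=np.load("top0.npz");S=np.load("side0.npz")
CT=cloud("top",T["d"]);CS=cloud("side",S["d"])
# extractor top plate
m=((CT[...,2]>.172)&(CT[...,2]<.19)).astype(np.uint8);m[:, :230]=0;m[:,325:]=0;m[:140]=0;m[235:]=0
P=CT[m>0];print("plate z",np.median(P[:,2]),len(P))
r=cv2.minAreaRect(P[:,:2].astype(np.float32)*1000);print("plate rect mm",r,cv2.boxPoints(r).round().tolist())
# black grip
for n,C,p,b in(("top",CT,T["p"],(325,355,210,240)),("side",CS,S["p"],(300,320,180,215))):
    u0,u1,v0,v1=b;q=C[v0:v1,u0:u1];c=p[v0:v1,u0:u1].max(-1)<50
    mm=c&(q[...,2]>.1);w=q[mm];print(n,"grip n",len(w),np.median(w,0).round(3),w.min(0).round(3),w.max(0).round(3))
    vv,uu=np.nonzero(mm);print(" px",uu.mean()+u0,vv.mean()+v0)
# hsv masks
for n,C,p in(("top",CT,T["p"]),("side",CS,S["p"])):
    u0,u1,v0,v1=(190,300,238,300) if n=="top" else (260,335,280,355)
    q=C[v0:v1,u0:u1];w=q[(q[...,2]>.012)&(q[...,2]<.09)];print(n,"dish",w.min(0).round(3),w.max(0).round(3))
    h=cv2.cvtColor(p[v0:v1,u0:u1].copy(),cv2.COLOR_RGB2HSV)
    gb=(q[...,2]>.028)&(h[...,1]>70)&(h[...,2]>120);w=q[gb];print(" ball",len(w),w.mean(0).round(3),w.max(0).round(3))
    gr=(h[...,1]<60)&(q[...,2]>.006);cnt=max(cv2.findContours(gr.astype(np.uint8),0,1)[0],key=cv2.contourArea)
    e=cv2.fitEllipse(cv2.convexHull(cnt));print(" dish ellipse",e,"->rim z.025",onz(n,e[0][0]+u0,e[0][1]+v0,.022).round(3))
    hb=(q[...,2]>.022)&(h[...,2]<125)&(h[...,1]>70);w=q[hb];print(" handle",len(w),w.mean(0).round(3),w.min(0).round(3),w.max(0).round(3))
def obj(n,C,u,v):print(n,u,v,C[v,u].round(3))
for u,v in((150,215),(221,221),(227,314),(173,270),(422,284),(475,306)):obj("top",CT,u,v)
```

```text
plate z 0.1799000609897996 3750
plate rect mm ((734.468017578125, 78.99088287353516), (219.73733520507812, 139.4899444580078), 89.77505493164062) [[664.0, -31.0], [804.0, -31.0], [805.0, 189.0], [665.0, 189.0]]
top grip n 45 [ 0.611 -0.091  0.205] [ 0.381 -0.098  0.163] [ 0.621 -0.011  1.331]
 px 340.0 224.0
side grip n 77 [ 0.611 -0.086  0.181] [ 0.606 -0.098  0.153] [ 0.621 -0.079  0.207]
 px 310.0779220779221 198.6103896103896
top dish [0.448 0.091 0.012] [0.58  0.321 0.049]
 ball 128 [0.499 0.227 0.171] [0.53  0.271 1.331]
 dish ellipse ((30.129484176635742, 29.144241333007812), (43.73100662231445, 46.678245544433594), 85.0885238647461) ->rim z.025 [0.513 0.252 0.022]
 handle 148 [0.498 0.143 0.062] [ 0.381 -0.011  0.022] [0.529 0.247 1.331]
side dish [0.449 0.094 0.012] [0.673 0.325 0.048]
 ball 174 [0.494 0.306 0.08 ] [0.531 1.179 0.931]
 dish ellipse ((36.57335662841797, 48.42509460449219), (41.52582550048828, 54.39680862426758), 80.47537231445312) ->rim z.025 [0.513 0.256 0.022]
 handle 172 [0.493 0.165 0.049] [0.122 0.094 0.023] [0.667 1.179 0.931]
top 150 215 [0.665 0.464 0.037]
top 221 221 [0.648 0.252 0.042]
top 227 314 [0.376 0.223 0.04 ]
top 173 270 [0.502 0.387 0.034]
top 422 284 [ 0.463 -0.324  0.113]
top 475 306 [ 0.404 -0.484  0.074]
```

```bash
A='{"travel":[-0.61,-0.58,-0.05],"roll":0,"fingers":60}'
python3 -m handwheel '[{"travel":[-0.3,-0.3,-0.05],"roll":0,"fingers":60},{"travel":[-0.61,-0.58,-0.05],"roll":0,"fingers":60},{"travel":[-0.61,-0.58,-0.05],"roll":0,"fingers":60},{"travel":[-0.61,-0.58,-0.05],"roll":0,"fingers":60},{"travel":[-0.61,-0.58,-0.05],"roll":0,"fingers":60}]'
python3 -m handwheel '[{"travel":[-0.61,-0.58,-0.05],"roll":0,"fingers":60},{"travel":[-0.61,-0.58,-0.05],"roll":0,"fingers":60},{"travel":[-0.61,-0.58,-0.05],"roll":0,"fingers":60},{"travel":[-0.61,-0.58,-0.05],"roll":0,"fingers":60},{"travel":[-0.61,-0.58,-0.05],"roll":0,"fingers":60}]'
python3 -m handwheel '[{"travel":[-0.61,-0.58,-0.05],"roll":0,"fingers":60},{"travel":[-0.61,-0.58,-0.05],"roll":0,"fingers":60},{"travel":[-0.61,-0.58,-0.05],"roll":0,"fingers":60},{"travel":[-0.61,-0.58,-0.05],"roll":0,"fingers":60},{"travel":[-0.61,-0.58,-0.05],"roll":0,"fingers":60}]'
python3 -m handwheel '[{"travel":[-0.61,-0.58,-0.05],"roll":0,"fingers":60},{"travel":[-0.61,-0.58,-0.05],"roll":0,"fingers":60},{"travel":[-0.61,-0.58,-0.05],"roll":0,"fingers":60},{"travel":[-0.3,-0.3,0],"roll":0,"fingers":60},{"travel":[0,0,0],"roll":0,"fingers":60}]'
python3 - <<'E'
from h import *
k=K("wrist");p,d=manip.capture("wrist");cv2.imwrite("pics/w1.png",p[...,::-1]);np.savez("w1.npz",p=p,d=d,E=k[3],f=k[:3])
E
```

```text
time: 0.6
tool_pos: [0.2691, 0.463, 0.2498]
ee_rot: [[-0.965, 0.262, -0.0], [0.262, 0.965, -0.001], [0.0, -0.001, -1.0]]
contact_force: [0.4, 0.8, 0.8]
width: 0.0611
grasp_force: 0.0
time: 1.1
tool_pos: [0.378, 0.2831, 0.2626]
ee_rot: [[-0.965, 0.263, -0.0], [0.263, 0.965, -0.0], [0.0, -0.0, -1.0]]
contact_force: [-0.1, -0.1, 0.8]
width: 0.06
grasp_force: 0.0
time: 1.6
tool_pos: [0.487, 0.1032, 0.275]
ee_rot: [[-0.965, 0.263, -0.001], [0.263, 0.965, -0.0], [0.001, -0.0, -1.0]]
contact_force: [0.6, -0.2, 0.7]
width: 0.0599
grasp_force: 0.0
time: 2.1
tool_pos: [0.5632, -0.026, 0.282]
ee_rot: [[-0.963, 0.269, -0.0], [0.269, 0.963, -0.003], [-0.0, -0.003, -1.0]]
contact_force: [-0.7, -0.8, -0.5]
width: 0.06
grasp_force: 0.0
```

View pics/w1.png

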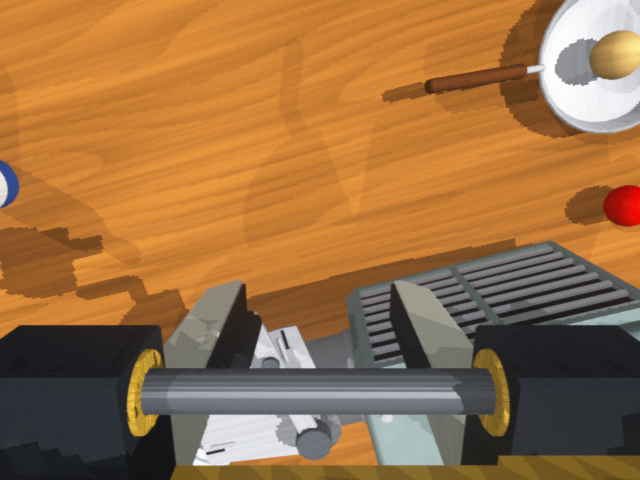

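The wrist view shows, between the jaws, a round knob at (313,443), a bar from (270,362) to (313,443), and engraved notch lines near (285,340) and (215,447). The dish handle runs from (430,86) to (540,68).

Run:
```python
from h import *
W=np.load("w1.npz");k=(*W["f"],W["E"]);C=cloud("wrist",W["d"],k);p=W["p"]
for u,v in((313,443),(290,430),(300,405),(275,365),(268,345),(285,340),(218,447),(262,380),(230,430),(330,350),(400,460),(430,86),(480,77),(520,71),(617,55)):print(u,v,C[v,u].round(3),p[v,u])
h=cv2.cvtColor(p.copy(),cv2.COLOR_RGB2HSV);q=C[50:110,400:545];m=(q[...,2]>.022)&(q[...,2]<.05)&(h[50:110,400:545,1]>70)
P=q[m];print(len(P),P.mean(0),P.min(0),P.max(0));l=cv2.fitLine(P[:,:2].astype(np.float32),1,0,.01,.01).ravel();print("handle line",l,np.degrees(np.arctan2(l[1],l[0])))
T=np.load("top0.npz");CT=cloud("top",T["d"]);q=CT[150:235,315:365].reshape(-1,3)
for a,b in((.1,.13),(.13,.145),(.145,.152),(.152,.158),(.158,.17),(.17,.21)):
  w=q[(q[:,2]>a)&(q[:,2]<=b)];print(a,b,len(w),w.mean(0).round(3),w.min(0).round(3),w.max(0).round(3))
g=C[(C[...,2]>.03)&(C[...,2]<.155)&(C[...,1]>0)&(C[...,1]<.17)&(C[...,0]>.6)&(C[...,0]<.7)];print("front",len(g),np.percentile(g[:,0],[1,10,50]))
c=cv2.resize(T["p"][140:240,300:400,::-1],(600,600),interpolation=cv2.INTER_CUBIC);cv2.imwrite("pics/t0c.png",c)
```

```text
313 443 [ 0.72  -0.076  0.158] [112 116 122]
290 430 [ 0.717 -0.094  0.14 ] [153 153 157]
300 405 [ 0.536 -0.023  0.364] [110 115 122]
275 365 [ 0.648 -0.083  0.158] [110 116 123]
268 345 [ 0.634 -0.085  0.153] [201 204 207]
285 340 [ 0.64  -0.075  0.141] [54 49 50]
218 447 [ 0.717 -0.155  0.141] [220 221 225]
262 380 [ 0.531 -0.029  0.361] [88 90 96]
230 430 [ 0.706 -0.141  0.139] [225 226 230]
330 350 [ 0.685 -0.052  0.092] [100 100 104]
400 460 [ 0.731 -0.015  0.18 ] [175 194 189]
430 86 [0.494 0.091 0.034] [84 49 23]
480 77 [0.499 0.133 0.038] [132  75  38]
520 71 [0.503 0.167 0.036] [132  75  35]
617 55 [0.512 0.244 0.042] [209 167  96]
1482 [0.49857344 0.13050447 0.0349575 ] [0.48830976 0.08952234 0.02208248] [0.53112964 0.19080318 0.03869535]
handle line [0.13163655 0.991298   0.49929938 0.13553347] 82.43582
0.1 0.13 294 [ 0.727 -0.07   0.113] [ 0.673 -0.167  0.1  ] [ 0.762 -0.026  0.127]
0.13 0.145 981 [ 0.692 -0.111  0.14 ] [ 0.631 -0.163  0.131] [ 0.745 -0.026  0.145]
0.145 0.152 46 [ 0.683 -0.095  0.148] [ 0.607 -0.142  0.145] [ 0.733 -0.026  0.152]
0.152 0.158 171 [ 0.679 -0.082  0.155] [ 0.606 -0.097  0.152] [ 0.735 -0.028  0.158]
0.158 0.17 72 [ 0.694 -0.078  0.16 ] [ 0.606 -0.099  0.158] [ 0.734 -0.025  0.169]
0.17 0.21 186 [ 0.704 -0.045  0.184] [ 0.606 -0.101  0.171] [ 0.801 -0.024  0.21 ]
front 11013 [0.66495519 0.6662319  0.66896968]
```

View pics/t0c.png

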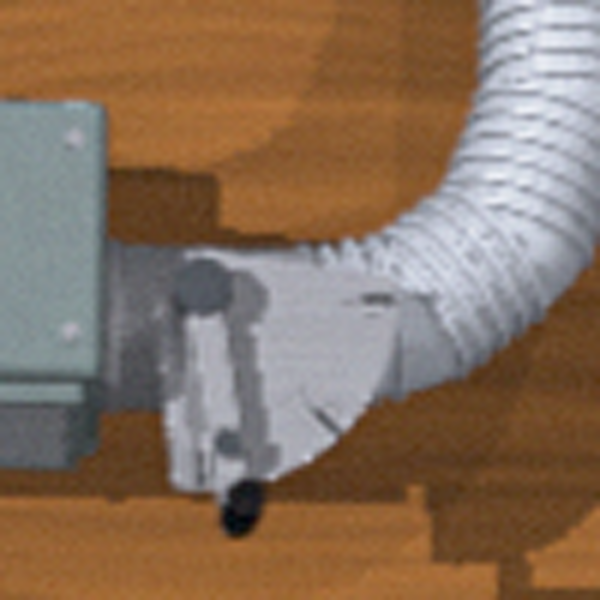

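The crop shows the shaft at (203,285), the grip at (242,508), and the three engraved lines at (203,465), (322,418) and (375,298). The lever stands just past shut.

Run:
```python
from h import *
a=np.array
piv=onz("top",300+203/6,140+285/6,.16)
for u,v in((203,465),(322,418),(375,298)):
    w=onz("top",300+u/6,140+v/6,.141);d=w-piv;print(w.round(3),np.arctan2(-d[1],-d[0]))
gt=onz("top",340,223.5,.205);print("piv",piv,"grip",gt)
W=np.load("w1.npz");k=(*W["f"],W["E"]);print("wrist piv",onz("wrist",313,443,.158,k),"dir half line",)
# triangulate grip from side (centroid at mid-height)
o,d=ray("side",310.1,198.6);o2,d2=ray("top",340,224)
M=np.stack([d,-d2],1);t=np.linalg.lstsq(M,o2-o,rcond=None)[0];print("tri",o+d*t[0],o2+d2*t[1])
s=manip.state();print(s["tool_pos"],s["ee_rot"],s["joint_pos"])
```

```text
[ 0.642 -0.078  0.141] 0.01626522985088484
[ 0.664 -0.133  0.141] 0.7777049331450813
[ 0.722 -0.158  0.141] 1.5760330274315806
piv [ 0.72143049 -0.07677999  0.16      ] grip [ 0.61173851 -0.09058864  0.205     ]
wrist piv [ 0.71940104 -0.07572521  0.158     ] dir half line
tri [ 0.61473212 -0.09286732  0.17746663] [ 0.61597781 -0.0925203   0.17769606]
[ 0.56239924 -0.02288884  0.2819367 ] [[-9.64033501e-01  2.65776232e-01 -1.55038076e-03]
 [ 2.65776943e-01  9.64034514e-01 -2.68314268e-04]
 [ 1.42330901e-03 -6.70719401e-04 -9.99998762e-01]] [-0.10254372  0.44000011  0.15820021  1.61865138 -0.07536332  1.09047173
  1.37756911]
```

```bash
python3 -m handwheel '[{"travel":[0,0,0],"roll":-1,"fingers":60},{"travel":[0,0,0],"roll":-1,"fingers":60},{"travel":[0,0,0],"roll":-1,"fingers":60},{"travel":[0,0,0],"roll":-1,"fingers":60},{"travel":[0,0,0],"roll":-1,"fingers":60}]' >/dev/null
python3 -m handwheel '[{"travel":[0,0,0],"roll":-1,"fingers":60},{"travel":[0,0,0],"roll":-1,"fingers":60},{"travel":[0,0,0],"roll":-1,"fingers":60},{"travel":[0,0,0],"roll":-1,"fingers":60},{"travel":[0,0,0],"roll":0,"fingers":60}]' >/dev/null
python3 -m handwheel '[{"travel":[-0.06,-0.56,0],"roll":0,"fingers":60},{"travel":[-0.06,-0.56,0],"roll":0,"fingers":60},{"travel":[-0.06,-0.56,0],"roll":0,"fingers":60},{"travel":[0,0,0],"roll":0,"fingers":60},{"travel":[0,0,0],"roll":0,"fingers":60}]'
```

```text
time: 3.65
tool_pos: [0.6117, -0.0887, 0.2821]
ee_rot: [[-0.868, -0.496, -0.001], [-0.496, 0.868, 0.001], [0.001, 0.002, -1.0]]
contact_force: [0.2, 0.4, 0.1]
width: 0.0604
grasp_force: 0.0
```

```bash
python3 -m handwheel '[{"travel":[0,-0.05,0.4],"roll":0,"fingers":60},{"travel":[0,0,0.5],"roll":0,"fingers":60},{"travel":[0,0,0.5],"roll":0,"fingers":60},{"travel":[0,0,0.4],"roll":0,"fingers":60},{"travel":[0,0,0.08],"roll":0,"fingers":60}]'
python3 -m handwheel '[{"travel":[0,0,0],"roll":0,"fingers":30},{"travel":[0,0,0],"roll":0,"fingers":20},{"travel":[0,0,0],"roll":0,"fingers":10},{"travel":[0,0,0],"roll":0,"fingers":10},{"travel":[0,0,0],"roll":0,"fingers":10}]' 15
```

```text
time: 4.15
tool_pos: [0.6111, -0.0893, 0.1864]
ee_rot: [[-0.867, -0.499, -0.006], [-0.499, 0.867, 0.002], [0.004, 0.005, -1.0]]
contact_force: [0.2, -1.1, -0.3]
width: 0.0603
grasp_force: 0.0
time: 4.65
tool_pos: [0.6137, -0.0922, 0.1894]
ee_rot: [[-0.868, -0.496, 0.001], [-0.496, 0.868, -0.0], [-0.001, -0.001, -1.0]]
contact_force: [-0.1, -0.1, -0.5]
width: 0.0245
grasp_force: 0.0
```

```bash
python3 -m handwheel '[{"travel":[0,0,0],"roll":0,"fingers":10},{"travel":[0,0,0],"roll":0,"fingers":10},{"travel":[0,0,0],"roll":0,"fingers":10}]' 15
```

```text
time: 4.95
tool_pos: [0.6135, -0.0922, 0.189]
ee_rot: [[-0.868, -0.496, 0.0], [-0.496, 0.868, -0.0], [-0.0, -0.0, -1.0]]
contact_force: [0.2, -1.1, 1.8]
width: 0.0174
grasp_force: 15.0
```

```bash
python3 -m handwheel '[{"travel":[0.05,-0.13,0],"roll":0,"fingers":10},{"travel":[0.04,-0.13,0],"roll":0,"fingers":10},{"travel":[0.035,-0.135,0],"roll":0,"fingers":10},{"travel":[0.03,-0.135,0],"roll":0,"fingers":10},{"travel":[0.02,-0.14,0],"roll":0,"fingers":10}]'
python3 -m handwheel '[{"travel":[0,-0.14,0],"roll":0,"fingers":10},{"travel":[-0.01,-0.14,0],"roll":0,"fingers":10},{"travel":[-0.02,-0.14,0],"roll":0,"fingers":10},{"travel":[-0.03,-0.14,0],"roll":0,"fingers":10},{"travel":[-0.03,-0.14,0],"roll":0,"fingers":10}]'
python3 -m handwheel '[{"travel":[0,0,0],"roll":0,"fingers":10},{"travel":[0,0,0],"roll":0,"fingers":10},{"travel":[0,0,0],"roll":0,"fingers":10}]'
```

```text
time: 5.45
tool_pos: [0.6225, -0.1266, 0.1888]
ee_rot: [[-0.868, -0.496, 0.0], [-0.496, 0.868, -0.0], [0.0, -0.0, -1.0]]
contact_force: [-2.8, 1.1, 4.3]
width: 0.0177
grasp_force: 15.0
time: 5.95
tool_pos: [0.644, -0.1538, 0.1887]
ee_rot: [[-0.868, -0.497, -0.0], [-0.497, 0.868, 0.0], [0.0, 0.0, -1.0]]
contact_force: [-1.5, 2.5, 4.8]
width: 0.0176
grasp_force: 15.0
time: 6.25
tool_pos: [0.6443, -0.1542, 0.1888]
ee_rot: [[-0.868, -0.496, 0.001], [-0.496, 0.868, -0.001], [-0.001, -0.001, -1.0]]
contact_force: [-1.4, 0.2, 3.7]
width: 0.0172
grasp_force: 15.0
```

```bash
python3 -m handwheel '[{"travel":[0,0,0],"roll":0,"fingers":50},{"travel":[0,0,0],"roll":0,"fingers":50},{"travel":[0,0,0],"roll":0,"fingers":50},{"travel":[0,0,0],"roll":0,"fingers":50},{"travel":[0,0,-0.2],"roll":0,"fingers":50}]'
python3 -m handwheel '[{"travel":[0,0,-0.5],"roll":0,"fingers":50},{"travel":[0,0,-0.5],"roll":0,"fingers":50},{"travel":[0,0,-0.5],"roll":0,"fingers":50},{"travel":[0,0,-0.4],"roll":0,"fingers":50},{"travel":[-0.03,0.375,0],"roll":0,"fingers":50}]' >/dev/null
python3 -m handwheel '[{"travel":[-0.06,0.745,0],"roll":0,"fingers":50},{"travel":[-0.06,0.745,0],"roll":0,"fingers":50},{"travel":[-0.06,0.745,0],"roll":0,"fingers":50},{"travel":[-0.06,0.745,0],"roll":0,"fingers":50},{"travel":[-0.06,0.745,0],"roll":0,"fingers":50}]' >/dev/null
python3 -m handwheel '[{"travel":[-0.06,0.745,0],"roll":0,"fingers":50},{"travel":[-0.06,0.745,0],"roll":0,"fingers":50},{"travel":[-0.06,0.745,0],"roll":0,"fingers":50},{"travel":[-0.03,0.375,0],"roll":0,"fingers":50},{"travel":[0,0,0],"roll":1,"fingers":50}]' >/dev/null
python3 -m handwheel '[{"travel":[0,0,0],"roll":1,"fingers":50},{"travel":[0,0,0],"roll":1,"fingers":50},{"travel":[0,0,0],"roll":1,"fingers":50},{"travel":[0,0,0],"roll":1,"fingers":50},{"travel":[0,0,0],"roll":1,"fingers":50}]' >/dev/null
python3 -m handwheel '[{"travel":[0,0,0],"roll":1,"fingers":50},{"travel":[0,0,0],"roll":1,"fingers":50},{"travel":[0,0,0],"roll":1,"fingers":50},{"travel":[0,0,0],"roll":1,"fingers":50},{"travel":[0,0,0],"roll":1,"fingers":50}]' >/dev/null
python3 -m handwheel '[{"travel":[0,0,0],"roll":1,"fingers":50},{"travel":[0,0,0],"roll":1,"fingers":50},{"travel":[0,0,0],"roll":1,"fingers":50},{"travel":[0,0,0],"roll":1,"fingers":50},{"travel":[0,0,0],"roll":1,"fingers":50}]' >/dev/null
python3 -m handwheel '[{"travel":[0,0,0],"roll":1,"fingers":50},{"travel":[0,0,0],"roll":1,"fingers":50},{"travel":[0,0,0],"roll":1,"fingers":50},{"travel":[0,0,0],"roll":1,"fingers":50},{"travel":[0,0,0],"roll":1,"fingers":50}]' >/dev/null
python3 -m handwheel '[{"travel":[0,0,0],"roll":1,"fingers":50},{"travel":[0,0,0],"roll":1,"fingers":50},{"travel":[0,0,0],"roll":1,"fingers":50},{"travel":[0,0,0],"roll":1,"fingers":50},{"travel":[0,0,0],"roll":0.4,"fingers":50}]'
python3 - <<'E'
from h import *
k=K("wrist");p,d=manip.capture("wrist");np.savez("w2.npz",p=p,d=d,E=k[3],f=k[:3])
t,d=manip.capture("top");np.savez("top2.npz",p=t,d=d)
c=cv2.resize(t[140:240,300:400,::-1],(400,400),interpolation=cv2.INTER_CUBIC)
cv2.imwrite("pics/c2.png",np.hstack([c,cv2.resize(p[...,::-1],(400,300)).copy() if 0 else cv2.copyMakeBorder(cv2.resize(p[...,::-1],(400,300)),0,100,0,0,0)]))
print(manip.state()["joint_pos"])
E
```

```text
time: 6.75
tool_pos: [0.6426, -0.1535, 0.1972]
ee_rot: [[-0.868, -0.497, -0.004], [-0.497, 0.868, 0.001], [0.003, 0.003, -1.0]]
contact_force: [0.0, 0.6, 0.2]
width: 0.0489
grasp_force: 0.0
time: 10.75
tool_pos: [0.5007, 0.1511, 0.2945]
ee_rot: [[0.128, 0.992, 0.001], [0.992, -0.128, 0.001], [0.001, 0.001, -1.0]]
contact_force: [0.8, -0.1, -0.7]
width: 0.0504
grasp_force: 0.0
[-0.63537559  0.38235397  0.43261038  1.71234825 -0.1781987   1.08469278
 -0.27241413]
```

View pics/c2.png

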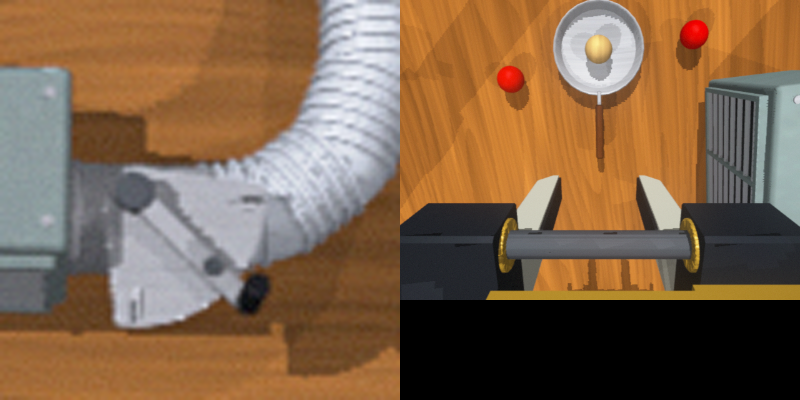

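The left half shows the lever lying at 45° over the middle notch line, with the shaft at crop (133,190) and the grip at (255,293). The right half shows the dish centred ahead of the jaws, the ball in its middle, and the handle in line with the jaw centre.

Run:
```python
from h import *
piv=onz("top",300+133/4,140+190/4,.16)
T=np.load("top2.npz")
c=T["p"][205:222,350:375].max(-1)<50;v,u=np.nonzero(c);g=onz("top",350+u.mean(),205+v.mean(),.2);d=g-piv;print("grip",g.round(3),len(u),"q",np.arctan2(-d[1],-d[0]),np.linalg.norm(d[:2]))
g2=onz("top",300+214/4,140+266/4,.16)-piv;print("q knob",np.arctan2(-g2[1],-g2[0]))
W=np.load("w2.npz");k=(*W["f"],W["E"]);C=cloud("wrist",W["d"],k);h=cv2.cvtColor(W["p"].copy(),cv2.COLOR_RGB2HSV)
m=(C[...,2]>.024)&(C[...,2]<.045)&(C[...,1]<.18)&(C[...,1]>.05)&(abs(C[...,0]-.5)<.03)
P=C[m];print("handle",len(P),P.mean(0).round(4),P[:,2].max(),P[:,1].min(),P[:,1].max());l=cv2.fitLine(P[:,:2].astype(np.float32),1,0,.01,.01).ravel();print(l,np.degrees(np.arctan2(l[1],l[0])))
b=(C[...,2]>.03)&(C[...,2]<.05)&(abs(C[...,1]-.254)<.03)&(abs(C[...,0]-.51)<.03)&(h[...,1]>60);print("ball",C[b].mean(0))
gm=((h[...,1]<50)&(C[...,1]>.17)&(C[...,1]<.34)&(C[...,0]<.6)&(C[...,2]>.005)).astype(np.uint8)
cn=cv2.convexHull(max(cv2.findContours(gm,0,1)[0],key=cv2.contourArea));
Q=C[gm>0];print("dish",Q.min(0),Q.max(0))
```

```text
grip [ 0.642 -0.151  0.2  ] 47 q 0.7620242095823413 0.1100771565688214
q knob 0.8103714049704073
handle 1077 [0.4986 0.1359 0.035 ] 0.03838047337465139 0.0915095632839491 0.17981479818006688
[0.12053811 0.9927087  0.50021636 0.14979002] 83.076836
ball [0.512484   0.2537263  0.03915511]
dish [0.44685076 0.17000199 0.00500332] [0.57856258 0.31995161 0.4408114 ]
```

```bash
python3 -m handwheel '[{"travel":[0.02,0,0.4],"roll":0,"fingers":50},{"travel":[0.02,0,0.8],"roll":0,"fingers":50},{"travel":[0.02,0,0.8],"roll":0,"fingers":50},{"travel":[0.02,0,0.8],"roll":0,"fingers":50},{"travel":[0.02,0,0.8],"roll":0,"fingers":50}]' 55
python3 -m handwheel '[{"travel":[0,0,0.8],"roll":0,"fingers":50},{"travel":[0,0,0.5],"roll":0,"fingers":40},{"travel":[0,0,0.3],"roll":0,"fingers":30},{"travel":[0,0,0.15],"roll":0,"fingers":24},{"travel":[0,0,0],"roll":0,"fingers":20}]'
python3 -m handwheel '[{"travel":[0,0,0],"roll":0,"fingers":20},{"travel":[0,0,0],"roll":0,"fingers":18},{"travel":[0,0,0],"roll":0,"fingers":16},{"travel":[0,0,0],"roll":0,"fingers":15},{"travel":[0,0,0],"roll":0,"fingers":15}]'
```

```text
time: 11.35
tool_pos: [0.5016, 0.1563, 0.1129]
ee_rot: [[0.124, 0.992, 0.002], [0.992, -0.124, 0.001], [0.001, 0.002, -1.0]]
contact_force: [1.1, 0.2, 0.2]
width: 0.0501
grasp_force: 0.0
time: 11.85
tool_pos: [0.5011, 0.1559, 0.0257]
ee_rot: [[0.125, 0.992, -0.001], [0.992, -0.125, -0.0], [-0.0, -0.001, -1.0]]
contact_force: [-0.2, 0.1, 1.2]
width: 0.023
grasp_force: 0.0
time: 12.35
tool_pos: [0.5013, 0.156, 0.0265]
ee_rot: [[0.126, 0.992, 0.001], [0.992, -0.126, 0.0], [0.0, 0.0, -1.0]]
contact_force: [-0.5, -0.4, 0.2]
width: 0.0152
grasp_force: 0.0
```

```bash
python3 -m handwheel '[{"travel":[0,0,0],"roll":0,"fingers":13},{"travel":[0,0,0],"roll":0,"fingers":12},{"travel":[0,0,0],"roll":0,"fingers":11},{"travel":[0,0,0],"roll":0,"fingers":8},{"travel":[0,0,0],"roll":0,"fingers":0}]' 55
python3 -m handwheel '[{"travel":[0,0,0],"roll":0,"fingers":0},{"travel":[0,0,0],"roll":0,"fingers":0},{"travel":[0,0,0],"roll":0,"fingers":0},{"travel":[0,0,0],"roll":0,"fingers":0},{"travel":[0,0,0],"roll":0,"fingers":0}]' 55
cat >> h.py <<'E'
def ballview(name):
    k=K("wrist");p,d=manip.capture("wrist");C=cloud("wrist",d,k);h=cv2.cvtColor(p.copy(),cv2.COLOR_RGB2HSV)
    s=manip.state();R=np.array(s["ee_rot"]);t=np.array(s["tool_pos"]);L=(C-t)@R   # tool frame
    near=(d>0)&(abs(L[...,1])<.075)&(L[...,0]>.015)&(L[...,0]<.18)&(abs(L[...,2])<.04)
    b=near&(h[...,1]>80)&(L[...,2]<-.005)&(L[...,0]>.06)&(h[...,0]>10)&(h[...,0]<30)
    v,u=np.nonzero(b);
    if len(u):
        f,cx,cy,E=k;(uc,vc),r=cv2.minEnclosingCircle(np.stack([u,v],1).astype(np.float32))
        dep=d[b].min()+.02; X=E[:3,:3]@np.array([(uc-cx)/f*dep,(vc-cy)/f*dep,dep])+E[:3,3];print("ball tool",((X-t)@R).round(4),"px",uc,vc,r)
    g=near&(h[...,1]<60)&(L[...,0]>.03);G=L[g];G=G[G[:,2]<.012]
    A=np.c_[G[:,:2],np.ones(len(G))]
    rim=G[G[:,2]<np.percentile(G[:,2],15)]
    print("dish tool min",G.min(0).round(3),"max",G.max(0).round(3))
    # rim circle/plane: highest points per angle
    c=np.array([G[:,0].min()/2+G[:,0].max()/2,G[:,1].min()/2+G[:,1].max()/2]);a=np.arctan2(*(G[:,:2]-c).T[::-1]);rr=np.linalg.norm(G[:,:2]-c,axis=1)
    pts=[];
    for i in np.arange(-np.pi,np.pi,.2):
        q=G[(abs(a-i)<.1)&(rr>.055)]
        if len(q)>3: pts.append(q[q[:,2].argmin()])
    pts=np.array(pts);co=np.linalg.lstsq(np.c_[pts[:,:2],np.ones(len(pts))],pts[:,2],rcond=None)[0]
    print("centre",c.round(4),"rim tilt deg (dz/dx,dz/dy tool)",np.degrees(co[:2]).round(1),len(pts))
    cv2.imwrite(name,p[...,::-1]);return C,L,h
E
python3 -c "
from h import *
ballview('pics/w3.png')"
```

```text
time: 12.85
tool_pos: [0.5014, 0.1559, 0.0262]
ee_rot: [[0.126, 0.992, 0.0], [0.992, -0.126, 0.0], [0.0, 0.0, -1.0]]
contact_force: [0.8, 0.2, 0.3]
width: 0.0118
grasp_force: 55.0
time: 13.35
tool_pos: [0.5013, 0.1558, 0.0262]
ee_rot: [[0.126, 0.992, 0.0], [0.992, -0.126, -0.0], [0.0, 0.0, -1.0]]
contact_force: [0.8, 0.0, 1.3]
width: 0.0118
grasp_force: 55.0
ball tool [ 0.0992 -0.0005 -0.    ] px 317.95245361328125 28.92184066772461 65.31655883789062
dish tool min [ 0.03  -0.067 -0.005] max [0.11  0.066 0.012]
centre [ 0.07   -0.0004] rim tilt deg (dz/dx,dz/dy tool) [-0.3 -0. ] 9
```

View pics/w3.png

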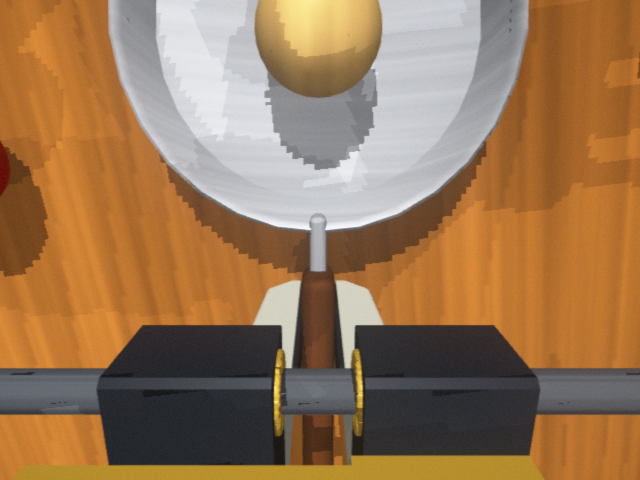

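The wrist view shows the handle held between the pads at (318,330), the dish rim's near edge at (318,230), and the ball centred at (318,29). The grasp is good.

```bash
python3 -m handwheel '[{"travel":[0,0,-0.04],"roll":0,"fingers":0},{"travel":[0,0,-0.06],"roll":0,"fingers":0},{"travel":[0,0,-0.08],"roll":0,"fingers":0},{"travel":[0,0,-0.1],"roll":0,"fingers":0},{"travel":[0,0,-0.12],"roll":0,"fingers":0}]'
python3 -m handwheel '[{"travel":[0,0,-0.12],"roll":0,"fingers":0},{"travel":[0,0,-0.12],"roll":0,"fingers":0},{"travel":[0,0,-0.08],"roll":0,"fingers":0},{"travel":[0,0,-0.04],"roll":0,"fingers":0},{"travel":[0,0,0],"roll":0,"fingers":0}]'
python3 -c "
from h import *
ballview('pics/w4.png')"
```

```text
time: 13.9
tool_pos: [0.5009, 0.1558, 0.0465]
ee_rot: [[0.126, 0.992, -0.001], [0.992, -0.126, -0.0], [-0.0, -0.001, -1.0]]
contact_force: [-0.3, -0.5, -2.6]
width: 0.0119
grasp_force: 55.0
time: 14.4
tool_pos: [0.5013, 0.1559, 0.0645]
ee_rot: [[0.126, 0.992, 0.0], [0.992, -0.126, 0.0], [0.0, 0.0, -1.0]]
contact_force: [0.5, -1.0, -1.8]
width: 0.0118
grasp_force: 55.0
ball tool [ 0.0995 -0.0006 -0.0001] px 317.2372741699219 28.498624801635742 65.30882263183594
dish tool min [ 0.03  -0.067 -0.006] max [0.11  0.066 0.012]
centre [ 0.0701 -0.0006] rim tilt deg (dz/dx,dz/dy tool) [ 0.1 -0. ] 9
```

```bash
python3 -m handwheel '[{"travel":[0,-0.026,0],"roll":0.15,"fingers":0},{"travel":[0.001,-0.052,-0.01],"roll":0.3,"fingers":0},{"travel":[0.002,-0.078,-0.02],"roll":0.45,"fingers":0},{"travel":[0.003,-0.106,-0.03],"roll":0.615,"fingers":0},{"travel":[0.003,-0.106,-0.03],"roll":0.615,"fingers":0}]'
python3 -m handwheel '[{"travel":[0.003,-0.106,-0.03],"roll":0.615,"fingers":0},{"travel":[0.003,-0.106,-0.03],"roll":0.615,"fingers":0},{"travel":[0.003,-0.106,-0.03],"roll":0.615,"fingers":0},{"travel":[0.003,-0.106,-0.03],"roll":0.615,"fingers":0},{"travel":[0.003,-0.106,-0.03],"roll":0.615,"fingers":0}]'
python3 -c "
from h import *
ballview('pics/w5.png')"
```

```text
time: 14.95
tool_pos: [0.4825, 0.1599, 0.0686]
ee_rot: [[0.311, 0.951, -0.001], [0.951, -0.311, -0.0], [-0.0, -0.001, -1.0]]
contact_force: [-0.4, 0.3, -2.3]
width: 0.012
grasp_force: 55.0
time: 15.45
tool_pos: [0.4586, 0.1716, 0.0762]
ee_rot: [[0.551, 0.834, -0.001], [0.834, -0.551, 0.0], [-0.0, -0.001, -1.0]]
contact_force: [0.4, 0.4, -2.8]
width: 0.0113
grasp_force: 55.0
ball tool [ 0.0991  0.0012 -0.0002] px 317.2283630371094 28.448406219482422 64.86549377441406
dish tool min [ 0.03  -0.066 -0.005] max [0.11  0.068 0.012]
centre [0.0699 0.0013] rim tilt deg (dz/dx,dz/dy tool) [ 0.3 -0.1] 9
```

```bash
python3 -m handwheel '[{"travel":[0.002,-0.078,-0.02],"roll":0.45,"fingers":0},{"travel":[0.003,-0.106,-0.03],"roll":0.615,"fingers":0},{"travel":[0.003,-0.106,-0.03],"roll":0.615,"fingers":0},{"travel":[0.003,-0.106,-0.03],"roll":0.615,"fingers":0},{"travel":[0.003,-0.106,-0.03],"roll":0.615,"fingers":0}]' >/dev/null
python3 -m handwheel '[{"travel":[0.003,-0.106,-0.03],"roll":0.615,"fingers":0},{"travel":[0.003,-0.106,-0.03],"roll":0.615,"fingers":0},{"travel":[0.003,-0.106,-0.03],"roll":0.615,"fingers":0},{"travel":[0.003,-0.106,-0.03],"roll":0.615,"fingers":0},{"travel":[0.003,-0.106,-0.03],"roll":0.615,"fingers":0}]'
python3 -m handwheel '[{"travel":[0.003,-0.106,-0.03],"roll":0.615,"fingers":0},{"travel":[0.003,-0.106,-0.03],"roll":0.615,"fingers":0},{"travel":[0.003,-0.106,-0.03],"roll":0.615,"fingers":0},{"travel":[0.003,-0.106,0],"roll":0.615,"fingers":0},{"travel":[0.003,-0.106,0],"roll":0.615,"fingers":0}]' >/dev/null
python3 -m handwheel '[{"travel":[0.003,-0.106,0],"roll":0.615,"fingers":0},{"travel":[0.003,-0.106,0],"roll":0.615,"fingers":0},{"travel":[0.002,-0.078,0],"roll":0.45,"fingers":0},{"travel":[0.002,-0.062,0],"roll":0.36,"fingers":0},{"travel":[0,-0.026,0],"roll":0.15,"fingers":0}]'
python3 -c "
from h import *
ballview('pics/w6.png')"
```

```text
time: 16.5
tool_pos: [0.4248, 0.2098, 0.0906]
ee_rot: [[0.893, 0.449, -0.001], [0.449, -0.893, 0.0], [-0.001, -0.001, -1.0]]
contact_force: [0.5, -0.3, -1.8]
width: 0.0118
grasp_force: 55.0
time: 17.5
tool_pos: [0.4143, 0.2539, 0.0949]
ee_rot: [[1.0, 0.009, -0.001], [0.009, -1.0, 0.0], [-0.001, -0.0, -1.0]]
contact_force: [1.0, 0.0, -1.6]
width: 0.0118
grasp_force: 55.0
ball tool [0.1001 0.0013 0.0005] px 317.5 28.586021423339844 65.11085510253906
dish tool min [ 0.03  -0.065 -0.004] max [0.111 0.068 0.012]
centre [0.0703 0.0014] rim tilt deg (dz/dx,dz/dy tool) [-0.6 -0.2] 9
```

```bash
python3 -m handwheel '[{"travel":[0.003,0.01,0],"roll":0,"fingers":0},{"travel":[0.006,0.02,0],"roll":0,"fingers":0},{"travel":[0.008,0.03,0],"roll":0,"fingers":0},{"travel":[0.011,0.04,0],"roll":0,"fingers":0},{"travel":[0.014,0.05,0],"roll":0,"fingers":0}]' >/dev/null
python3 -m handwheel '[{"travel":[0.016,0.06,0],"roll":0,"fingers":0},{"travel":[0.019,0.07,0],"roll":0,"fingers":0},{"travel":[0.022,0.08,0],"roll":0,"fingers":0},{"travel":[0.024,0.09,0],"roll":0,"fingers":0},{"travel":[0.027,0.1,0],"roll":0,"fingers":0}]' >/dev/null
python3 -m handwheel '[{"travel":[0.03,0.11,0],"roll":0,"fingers":0},{"travel":[0.032,0.12,0],"roll":0,"fingers":0},{"travel":[0.032,0.12,0],"roll":0,"fingers":0},{"travel":[0.032,0.12,0],"roll":0,"fingers":0},{"travel":[0.032,0.12,0],"roll":0,"fingers":0}]'
python3 -m handwheel '[{"travel":[0.032,0.12,0],"roll":0,"fingers":0},{"travel":[0.032,0.12,0],"roll":0,"fingers":0},{"travel":[0.032,0.12,0],"roll":0,"fingers":0},{"travel":[0.032,0.12,0],"roll":0,"fingers":0},{"travel":[0.032,0.12,0],"roll":0,"fingers":0}]' >/dev/null
python3 -m handwheel '[{"travel":[0.032,0.12,0],"roll":0,"fingers":0},{"travel":[0.032,0.12,0],"roll":0,"fingers":0},{"travel":[0.032,0.12,0],"roll":0,"fingers":0},{"travel":[0.032,0.12,0],"roll":0,"fingers":0},{"travel":[0.032,0.12,0],"roll":0,"fingers":0}]' >/dev/null
python3 -m handwheel '[{"travel":[0.032,0.12,0],"roll":0,"fingers":0},{"travel":[0.032,0.12,0],"roll":0,"fingers":0},{"travel":[0.032,0.12,0],"roll":0,"fingers":0},{"travel":[0.032,0.12,0],"roll":0,"fingers":0},{"travel":[0.03,0.11,0],"roll":0,"fingers":0}]'
python3 -m handwheel '[{"travel":[0.027,0.1,0],"roll":0,"fingers":0},{"travel":[0.024,0.09,0],"roll":0,"fingers":0},{"travel":[0.022,0.08,0],"roll":0,"fingers":0},{"travel":[0.019,0.07,0],"roll":0,"fingers":0},{"travel":[0.016,0.06,0],"roll":0,"fingers":0}]' >/dev/null
python3 -m handwheel '[{"travel":[0.014,0.05,0],"roll":0,"fingers":0},{"travel":[0.011,0.04,0],"roll":0,"fingers":0},{"travel":[0.008,0.03,0],"roll":0,"fingers":0},{"travel":[0.006,0.02,0],"roll":0,"fingers":0},{"travel":[0.003,0.01,0],"roll":0,"fingers":0}]'
python3 -m handwheel '[{"travel":[0,0,0],"roll":0,"fingers":0},{"travel":[0,0,0],"roll":0,"fingers":0},{"travel":[0,0,0],"roll":0,"fingers":0},{"travel":[0,0,0],"roll":0,"fingers":0},{"travel":[0,0,0],"roll":0,"fingers":0}]'
python3 -c "
from h import *
ballview('pics/w7.png')
t,d=manip.capture('top');cv2.imwrite('pics/t7.png',t[...,::-1])
ballview('pics/w8.png')
t,d=manip.capture('side');cv2.imwrite('pics/s7.png',t[...,::-1])
C=cloud('side',d);g=C[(C[...,0]>.6)&(C[...,0]<.69)&(C[...,1]>-.02)&(C[...,1]<.18)&(C[...,2]>.03)&(C[...,2]<.15)];print('front',np.percentile(g[:,0],[2,20,50,90]))"
```

```text
time: 19.05
tool_pos: [0.431, 0.1958, 0.0952]
ee_rot: [[1.0, 0.009, -0.0], [0.009, -1.0, -0.0], [-0.0, 0.0, -1.0]]
contact_force: [-0.2, -0.4, -2.1]
width: 0.0116
grasp_force: 55.0
time: 20.55
tool_pos: [0.4557, 0.1065, 0.0952]
ee_rot: [[1.0, 0.009, 0.0], [0.009, -1.0, -0.0], [0.0, 0.0, -1.0]]
contact_force: [0.2, -0.5, -2.7]
width: 0.0115
grasp_force: 55.0
time: 21.55
tool_pos: [0.4632, 0.0796, 0.0952]
ee_rot: [[1.0, 0.009, -0.0], [0.009, -1.0, -0.0], [-0.0, 0.0, -1.0]]
contact_force: [-0.2, 1.1, -2.3]
width: 0.0114
grasp_force: 55.0
time: 22.05
tool_pos: [0.4632, 0.0797, 0.0951]
ee_rot: [[1.0, 0.009, -0.0], [0.009, -1.0, -0.0], [-0.0, 0.0, -1.0]]
contact_force: [-0.7, 0.2, -2.9]
width: 0.0118
grasp_force: 55.0
ball tool [ 0.1     0.0012 -0.0001] px 317.25860595703125 28.741378784179688 64.96266174316406
dish tool min [ 0.03  -0.065 -0.005] max [0.111 0.068 0.012]
centre [0.0703 0.0014] rim tilt deg (dz/dx,dz/dy tool) [5.7 0.5] 10
ball tool [0.1001 0.0012 0.0002] px 317.2584533691406 28.76264762878418 64.9719009399414
dish tool min [ 0.03  -0.065 -0.005] max [0.111 0.068 0.012]
centre [0.0704 0.0013] rim tilt deg (dz/dx,dz/dy tool) [-0.2 -0.2] 9
front [0.60223764 0.66648951 0.66996063 0.67413957]
```

View pics/t7.png

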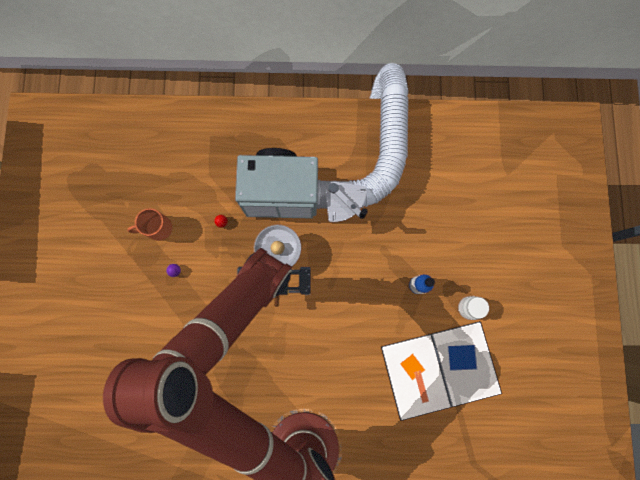

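View pics/s7.png

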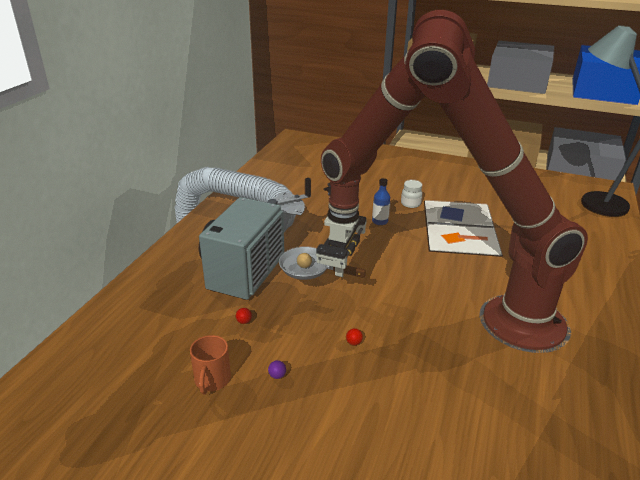

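The top view shows the dish at (277,247), squarely before the grille, with the handle pointing straight back and the lever still on its middle line at (362,213). The side view shows the dish level in the air with the ball in its middle. The mug, bottle and pot have not moved.

```bash
python3 -m handwheel '[{"travel":[0,0,0],"roll":0,"fingers":0},{"travel":[0,0,0],"roll":0,"fingers":0},{"travel":[0,0,0],"roll":0,"fingers":0},{"travel":[0,0,0],"roll":0,"fingers":0},{"travel":[0,0,0],"roll":0,"fingers":0}]'; python3 -c "
from bench import manip
print(manip.hand_in())"
```

```text
time: 22.75
tool_pos: [0.4632, 0.0796, 0.0952]
ee_rot: [[1.0, 0.009, -0.0], [0.009, -1.0, -0.0], [-0.0, 0.0, -1.0]]
contact_force: [-0.8, -0.5, -1.9]
width: 0.0117
grasp_force: 55.0
the job is handed in; nothing more can be done
None
```

I handed the job in at 22.75 s (no verdict came back): the lever reads about 0.78 rad, in the half-open notch, and the dish is held level and still about 11 cm (centre) before the middle of the grille, handle straight back, ball centred; mug, bottle and pot look unmoved.

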